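# Latch the well lid and show the latch stud to the desk camera in the mirror

## Robot

A 6-joint arm with a two-finger parallel gripper is mounted at the origin on the work surface. World frame = base frame: x ahead of the robot, y to its left, z up, the work surface at z = 0. Lengths are in mm, angles in rad, forces in N, time in s.
With the tool pointing down it reaches from about 275 to 1000 mm from the base axis. Payload 8.4 kg.
Tool frame: the origin (TCP) lies at the very end of the fingers, on their centre line; the grasp point (between the pads) lies 19 mm behind it (r.tcp_to_grasp is the distance from the TCP to the grasp point, in mm); z points along the fingers, y is the line along which they close (so a half turn about z gives the same grasp; the last joint's range is limited). The gripper opens to 85 mm and grips with 20 to 120 N. Pads are 22 mm wide; open, the fingers measure 114 mm over their backs; the gripper's body (76 mm by 85 mm) begins 54 mm behind the grasp point. The pads swing forward as they close: fully open they stand 13 mm farther back than shut.
Start: joints at [-1.263, 0.353, 1.633, -0, 1.155, -0.002], TCP at [190.541, -595.249, 231.281] pointing down, gripper open.
Joint ranges: [-2.63, 2.63], [-0.92, 2.1], [0.06, 2.66], [-1.3, 4.44], [0, 2.69], [-3.02, 3.02]. Speed limits (rad/s): [2.22, 2.22, 2.79, 3.14, 3.14, 3.14].

## Interface

Orientations are given as [roll, pitch, yaw] about the fixed x, y, z axes, in that order (R = Rz(yaw) Ry(pitch) Rx(roll)).
In Python, from rig import r gives the robot as it stands. The module is installed in compiled form; this text tells all that it offers.
- The arm moves only by the tool play_rows, never from a script. Its argument "rows" is a list of rows, each an object with "dp": the shift along the tool's x, y, z in units of 40 mm (1.0 is 40 mm), a list of three; "turn": the turn, a rotation vector about the tool's x, y, z in units of 6 degrees (1.0 is 6 degrees), a list of three; "fingers": the closure, from 0 (fully open) to 1 (shut). In form: [{"dp": [tx, ty, tz], "turn": [wx, wy, wz], "fingers": fingers}, ...]. A call has 1 to 5 rows; each row shifts and turns the commanded pose from where the row before left it, along the tool's axes as they then stand; what a row does not reach is not made up. A row lasts 1/12 s, in which the tool goes at most 41.7 mm and 7.16 degrees, less where a joint would pass 70% of its speed; a pose out of reach is approached as far as the arm can. A call is refused whole if a number of a shift passes 1 or a number of a turn 1, either way. A call with a gripper value outside its range is refused whole. The fingers move at their own pace and stop on an object; "force" is the grip in N (left out, the last holds). Time passes only in rows, so rows that do not move let the fingers close. It gives the time, the measured TCP pose, the force, the opening and the grip force at its end, in the units of the state.
- r.sense(): the state, without advancing time (a new reading comes with each control period).
- r.grab_frame(name): name is "scene" or "top"; returns a dict with "pixels" (400x640x3 uint8, red, green, blue), "fx", "fy", "cx", "cy" (pixels), "pose" (4x4, takes a point from camera to world coordinates). Camera axes: x right, y down, z forward; pixel columns grow to the right and rows downward; lengths in mm; the calibration is good to about 2 mm. A picture is of the moment at which its call begins. There is no depth.
- r.sign_off(): hands the job in; it is judged then, once.
The state is a dict: "clock": time; "qpos": joint angles; "qvel": joint speeds; "joint_efforts": joint torques, N m; "eef_pos": TCP position; "tcp_rot": TCP orientation; "contact_force": force on the tool from outside, world axes, zero at the start; "wrist_torque": the same for the moment, N m; "opening": opening from 0.0 (shut) to 1.0 (fully open); "grasp_force": force on a finger pad.
Only numpy, scipy, OpenCV 4.12 (cv2) and the standard library are available. Lean on these libraries where they do the work, as an engineer would, in place of code of your own. Each camera call takes 0.05 s, during which the arm holds its last target. There are 200 camera calls.

## Task

Turn the steel turnbutton fully across the edge of the closed lid so that the lid is secured, leaving the lid shut. Then swivel the sprung mirror by its tab until the small camera on the same base plate sees the ball-headed stud of the turnbutton in the middle of the mirror, and finish while still holding the mirror steady at that angle, because it springs back when let go. Leave the loose parts on the desk where they are.

Things in the scene. Friction and masses are not known exactly. Their poses are not given: they have to be found in the camera images.
- well: Oak box, the shallow well, fixed to the desk: 200 (x) x 240 (y) x 40 mm high, with a flat oak lid 8 mm thick, top at 48 mm, hinged on the +x side. Origin: centre of its underside, on the desk. On the middle of its -x side stands an oak block 45 x 60 x 48 mm high (x from -145 to -100 mm) that carries the turnbutton.
- lid (a joint): Hinge of the lid, rad: 0 shut (as it starts, kept shut only by its 0.25 kg), grows as its -x edge rises.
- turnbutton (a joint): Flat steel bar 76 x 20 x 8 mm (top 59 mm above the desk) on a vertical pivot at (-122, 0) mm in the well's frame. Value in rad, growing counter-clockwise from above: 0 its long end points along the well's -y, clear of the lid; 1.57, its stop, along the well's +x, across the lid's edge: secured. Starts at 0 to 0.35; stays where left (friction 0.05 N m).
- fin (a point): Point on the turnbutton's pivot axis, 79 mm above the desk, within the upright steel grip fin: 36 mm long along the bar, 10 mm thick, from 59 to 95 mm above the desk. Its x axis goes through the fin's thickness; its -y axis points along the bar to the stud.
- stud (a point): Centre of the 16 mm steel ball on top of the 10 mm upright stud near the long end of the turnbutton: the marker to be seen. 89 mm above the desk, 45 mm from the pivot axis; it turns with the turnbutton.
- rig: Aluminium base plate 310 x 72 x 12 mm fixed to the desk (x from -50 to 260 mm). Origin: on the desk, below the mirror's swivel axis. On it along +x stands a black camera (50 x 38 x 38 mm body centred at x 222 mm, 80 mm high, top 99 mm), whose lens looks along -x at the mirror.
- mirror: Sprung swivel mirror. Origin: on its vertical axis, 18 mm above the desk. Its +x is the normal of the silvered face (62 x 62 mm, 33 to 95 mm above the desk; frame 70 mm wide). At rest it faces the camera (x along the rig's +x); it swivels counter-clockwise from above, up to 1.3 rad, against 0.12 N m/rad, and springs back when let go.
- tab (a point): Point on the mirror's swivel axis 124 mm above the desk, in the middle of the flat steel grip tab over the mirror: 10 mm thick (along the mirror's x), 36 mm wide (along its y), from 102 to 145 mm above the desk. It turns with the mirror.
- sight (a point): Unseen frame on the mirror's axis 80 mm above the desk: its +x axis is the camera's line of sight after reflection in the mirror, so it turns twice as far as the mirror (along the rig's +x while the mirror rests). The camera sees the stud in the middle of the mirror when this axis, seen from above, runs through the stud.
- lens: Smoked glass indicator lens, disc 42 mm across, 15 mm high, on the lid; origin under its centre (a loose bystander, leave it alone)
- standoff: Brass standoff, 18 mm across, 33 mm high, on the lid; origin under its centre (a loose bystander, leave it alone)
- crystal: Nickel-plated crystal holder 34 x 24 x 26 mm; origin under its centre (a loose bystander, leave it alone)
- heatsink: Blue anodised finned heat sink 60 x 50 x 32 mm; origin under its centre (a loose bystander, leave it alone)
- grommets: Black rubber grommet block 60 x 40 x 26 mm; origin under its centre (a loose bystander, leave it alone)
- knobcap: Black spare control knob, 40 mm across, 22 mm high; origin under its centre (a loose bystander, leave it alone)
- screwdriver: Screwdriver lying on the desk (a loose bystander, leave it alone)

How it is judged (in metres and radians):
On the way, in this order (a step that is already met when the one before it is completed fails the run):
1. the turnbutton is turned across the edge of the shut lid (value of joint turnbutton above 1.4 rad and value of joint lid below 0.05 rad), for 0.2 s.
2. the mirror is held so that the camera sees the stud in it (all of step 1 and contact force between the fingers and mirror above 0.5 N and angular speed of mirror below 0.1 rad/s and y of stud in the frame of sight between -0.03 and 0.03 m and x of stud in the frame of sight above 0.1 m), for 0.3 s.
At the end, for the whole second after the job is handed in: Turnbutton beyond 1.40 rad, lid shut (under 0.05 rad), and the fingers hold the mirror (over 0.5 N) still (under 0.1 rad/s) where the camera's reflected line of sight, seen from above, passes within 30 mm of the stud (image within about 10 mm of the mirror's middle) (all of step 2); the arm keeps its last pose, push and grip.
It fails at once if a loose part is disturbed (moved over 20 mm) (distance of any of lens, standoff, crystal, heatsink, grommets, knobcap, screwdriver from where it was at the start of the episode above 0.02 m).
It fails at once if the lid is lifted (value of joint lid above 0.15 rad).
It also fails if it takes over 48 s, if anything falls off the work surface, if the arm or the gripper's body presses on something with over 40 N, if the wrist force passes 120 N, or if a joint passes its speed limit or range.

## Working session

There is one attempt and no reset: what is moved stays moved. The work goes in short steps, Python scripts to look and compute and a tool call to move; the robot and the scene stay as the last step left them, time stands still between calls to the robot, and variables do not carry over. Pictures are saved under pics/ and viewed, at most 10 in all, crops included, and the job is handed in when it is done.

Besides the shell and the picture viewer there is one more tool, called as name(argument=value, ...), one argument or row to a line, values as JSON. play_rows: Moves the arm, as the interface text tells. Its arguments: {"type":"object","properties":{"rows":{"type":"array"},"force":{"type":"number"}},"required":["rows"]}

```bash
mkdir -p pics && python3 - <<'E'
from rig import r
import cv2,json,numpy as np
for n in("scene","top"):
    f=r.grab_frame(n); cv2.imwrite(f"pics/{n}0.png",f["pixels"][:,:,::-1])
    print(n,f["fx"],f["fy"],f["cx"],f["cy"]);print(np.round(f["pose"],4).tolist())
print(r.sense())
E
```

```text
scene 496.25185632956016 496.25185632956016 316.3483384072628 196.95414087282614
[[-0.4372, 0.6042, -0.6662, 1359.2322], [0.8993, 0.2865, -0.3304, 350.5473], [-0.0087, -0.7436, -0.6686, 900.9051], [0.0, 0.0, 0.0, 1.0]]
top 485.7837797085373 485.7837797085373 323.07116623875305 199.58477079930975
[[-0.0232, -0.9881, 0.1522, 317.9108], [-0.9997, 0.0235, 0.0002, -46.7824], [-0.0038, -0.1522, -0.9883, 1639.1223], [0.0, 0.0, 0.0, 1.0]]
{'clock': 0.1, 'qpos': array([-1.26341587e+00,  3.53600358e-01,  1.63406616e+00, -1.28269174e-05,
        1.15520568e+00, -2.40722375e-03]), 'qvel': array([-0.00050932, -0.00246746, -0.00332216, -0.00118615,  0.00152071,
        0.00037913]), 'joint_efforts': array([-4.71495041e-04, -6.06354403e+01, -3.42819035e+01, -7.70231827e-05,
        3.90957764e-03, -8.74690102e-06]), 'eef_pos': array([ 190.39565508, -594.83733758,  230.62060998]), 'tcp_rot': array([-3.14031308e+00,  8.64823641e-06,  3.09792877e-01]), 'contact_force': array([0.52883809, 0.57895656, 0.21954456]), 'wrist_torque': array([-0.01982969, -0.00303835, -0.00537102]), 'grasp_force': 0.0, 'opening': 1.003001589754647}
```

View pics/top0.png

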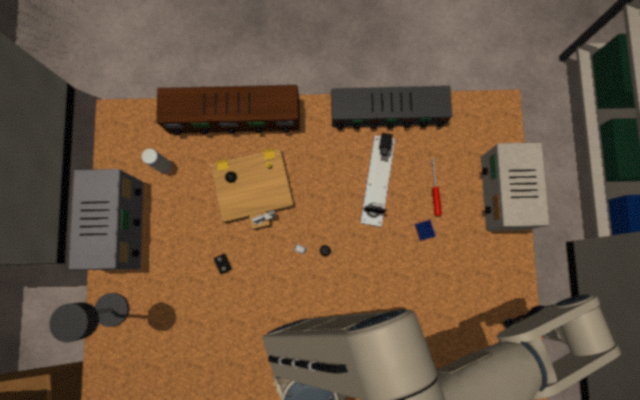

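View pics/scene0.png

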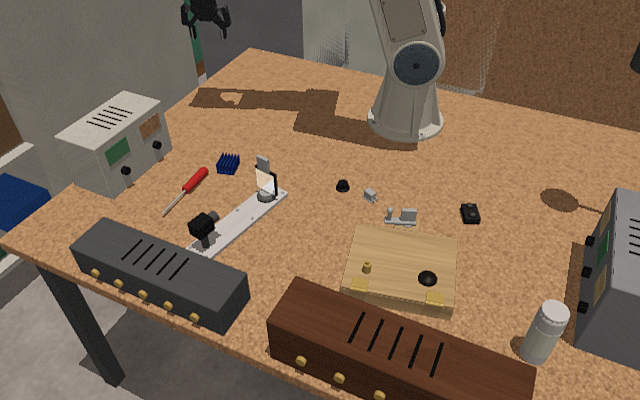

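The top picture shows the well around (253,185) with the turnbutton near (262,217), and the rig from (373,215, mirror) to (386,145, camera). The scene picture shows the stud near (390,213), the fin near (408,215) and the tab near (263,163). I'll enlarge both.

```bash
python3 - <<'E'
import cv2
a=cv2.imread("pics/top0.png")[130:270,200:450]; cv2.imwrite("pics/t1.png",cv2.resize(a,None,fx=3.2,fy=3.2,interpolation=cv2.INTER_CUBIC))
a=cv2.imread("pics/scene0.png")[140:320,180:480]; cv2.imwrite("pics/s1.png",cv2.resize(a,None,fx=2.6667,fy=2.6667,interpolation=cv2.INTER_CUBIC))
E
```

```text
(no output)
```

View pics/t1.png

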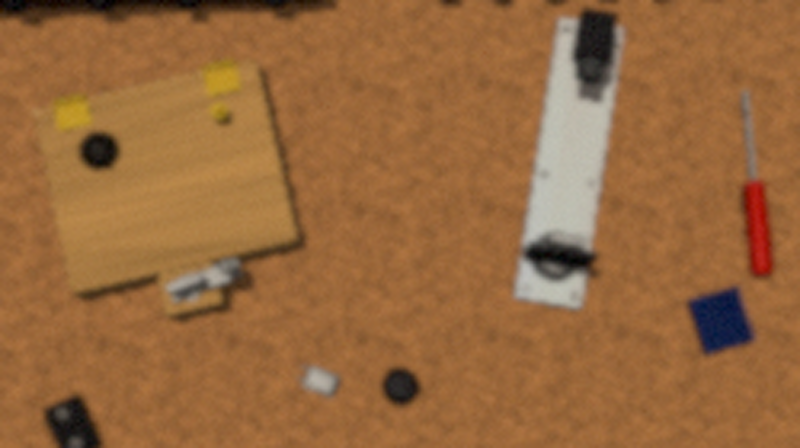

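View pics/s1.png

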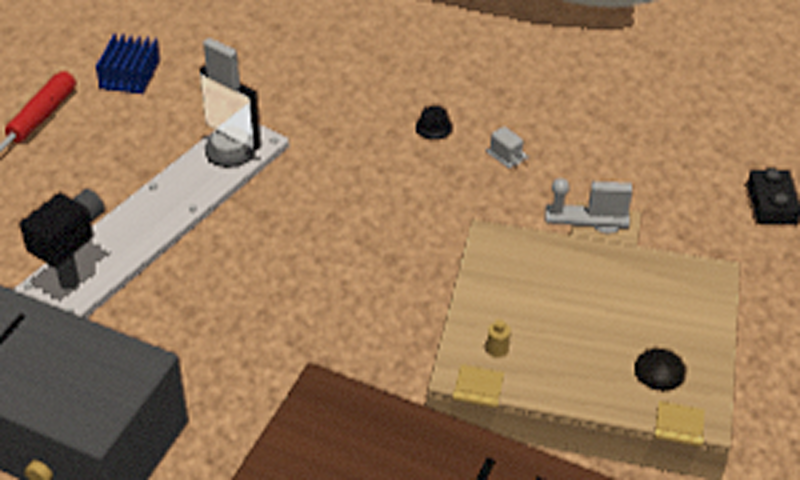

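The crops show, in crop pixels: lid corners at (40,115), (258,63), (302,243), (78,293) and plate corners at (555,18), (623,28), (582,307), (515,297) in the top view. In the scene view the stud ball is at (561,187), the fin centre at (611,199) and the tab centre at (221,64).

```bash
cat > h.py <<'E'
import numpy as np
C={"scene":(496.25,316.35,196.95,np.array([[-0.4372,0.6042,-0.6662,1359.2322],[0.8993,0.2865,-0.3304,350.5473],[-0.0087,-0.7436,-0.6686,900.9051]])),
"top":(485.78,323.07,199.58,np.array([[-0.0232,-0.9881,0.1522,317.9108],[-0.9997,0.0235,0.0002,-46.7824],[-0.0038,-0.1522,-0.9883,1639.1223]]))}
def at(n,u,v,z):
    f,cx,cy,P=C[n]; d=P[:,:3]@np.array([(u-cx)/f,(v-cy)/f,1]); c=P[:,3]; return (c+d*(z-c[2])/d[2])[:2]
def proj(n,p):
    f,cx,cy,P=C[n]; q=P[:,:3].T@(np.array(p)-P[:,3]); return f*q[0]/q[2]+cx,f*q[1]/q[2]+cy
t=lambda u,v,z:at("top",200+u/3.2-.34,130+v/3.2-.34,z)
s=lambda u,v,z:at("scene",180+u/2.6667-.3,140+v/2.6667-.3,z)
E
python3 - <<'E'
from h import *
np.set_printoptions(precision=1,suppress=True)
L=np.array([t(*p,48) for p in[(40,115),(258,63),(302,243),(78,293)]]);Ls=np.array([s(*p,48) for p in[(472,221),(739,262),(727,443),(430,402)]])
print("lid",L.tolist(),L.mean(0)); print("lid s",Ls.tolist(),Ls.mean(0))
R=np.array([t(*p,12) for p in[(555,18),(623,28),(582,307),(515,297)]]);print("rig",R.tolist(),R.mean(0))
for e in(L[0]-L[3],L[1]-L[2],L[1]-L[0],R[0]-R[3],R[1]-R[2]):print(np.linalg.norm(e),np.arctan2(e[1],e[0]))
for e in(Ls[3]-Ls[0],Ls[2]-Ls[1]):print("s",np.linalg.norm(e),np.arctan2(e[1],e[0]))
print("stud",s(561,187,89),t(237,265,89),"fin",s(611,200,77),"fin top",t(197,287,95),"tab",s(221,64,123.5))
print("rig corner s",s(288,143,12),s(230,131,12))
E
```

```text
lid [[687.0588572371514, 322.66194292873683], [737.559181418479, 93.665828252935], [545.0921099297123, 50.04392933143328], [498.58975601852217, 281.35165854179604]] [617.1 186.9]
lid s [[551.1047869351898, 58.306512145875445], [497.5448932378396, 289.80288274730515], [691.0829920001318, 328.9334960918282], [754.1438076710864, 106.16042426613711]] [623.5 195.8]
rig [[789.2912139829812, -224.62871082711527], [776.3656398981095, -297.54456531976757], [475.39368266982467, -240.7787457205834], [487.59499026618096, -170.841113071855]] [ 632.2 -233.4]
192.94336399650504 0.21577626219839172
197.34853349589346 0.22288061026911998
234.4984078390132 -1.3537413328543804
306.4534500984762 -0.17643025798042344
306.2784310273768 -0.1864184276826142
s 208.60211131866703 0.23146409391468525
s 197.45429996138682 0.19949619603480295
stud [516.4 127.5] [518.5 113.2] fin [500.8 170.1] fin top [496.5 152.7] tab [ 529.6 -212. ]
rig corner s [ 493.5 -165.1] [ 502.7 -227.7]
```

```bash
cat >> h.py <<'E'
import cv2
def warp(img,n,z,x0,y0,w,h):
    # metric map: col = x-x0, row = y-y0 (mm)
    P=np.float32([[0,0],[w,0],[w,h],[0,h]]); S=np.float32([proj(n,(x0+a,y0+b,z)) for a,b in P])
    return cv2.warpPerspective(img,cv2.getPerspectiveTransform(P,S),(w,h),flags=cv2.INTER_LINEAR|cv2.WARP_INVERSE_MAP)
E
python3 - <<'E'
from h import *
out=[]
for n in("top","scene"):
    img=cv2.imread(f"pics/{n}0.png")
    for nm,z,x0,y0,w,hh,lo,hi in(("lid",48,430,0,400,400,(14,60,70),(30,150,255)),("rig",12,430,-330,400,220,(0,0,110),(179,60,255))):
        m=warp(img,n,z,x0,y0,w,hh); out.append(m)
        hsv=cv2.cvtColor(m,cv2.COLOR_BGR2HSV)
        print(n,nm,"sample",hsv[hh//2,w//2],hsv[20,20])
        if nm=="lid":
            k=(hsv[...,0]>=15)&(hsv[...,0]<=32)&(hsv[...,2]>90)
        else: k=(hsv[...,1]<70)&(hsv[...,2]>100)
        k=cv2.morphologyEx(k.astype(np.uint8),cv2.MORPH_OPEN,np.ones((9,9)))
        c=max(cv2.findContours(k,0,2)[0],key=cv2.contourArea); b=cv2.minAreaRect(c)
        print(np.round(np.array(b[0])+[x0,y0],1),np.round(b[1],1),round(b[2],2)); cv2.drawContours(m,[np.int32(cv2.boxPoints(b))],0,(0,0,255),1)
a=np.vstack([np.hstack([out[0],out[2]]),np.hstack([out[1],out[3]])])
cv2.imwrite("pics/w.png",a[:600])
E
```

```text
top lid sample [ 17 151 169] [ 14 161 150]
[602.1 187.7] [260.7 250.2] 12.26
top rig sample [ 30  17 190] [ 13 159 154]
[ 660.2 -239.6] [ 73.8 252.8] 78.75
scene lid sample [ 17 106 182] [ 14 115 186]
[604.2 190. ] [313.6 245.3] 11.98
scene rig sample [ 14  20 196] [ 15 120 160]
[ 631.8 -228.3] [ 79.3 308.1] 79.0
```

View pics/w.png

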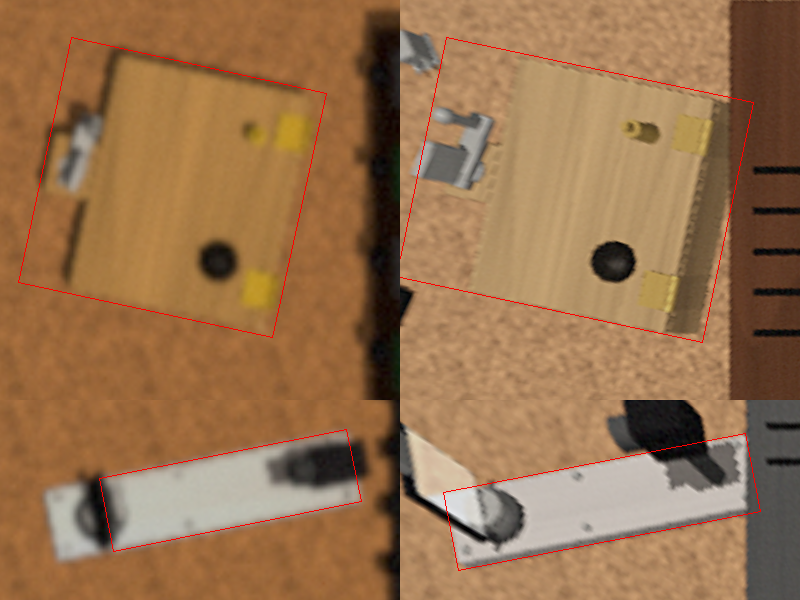

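The metric maps put the lid centre near (622,192) with yaw about 0.214. That gives the pivot at about (501,166). The mirror axis is near (530,-212) with rig yaw about -0.193. Both the tab and stud readings agree with these. Next I'll move over the turnbutton.

play_rows(
  rows=[
    {"dp":[0.61,-0.73,0],"turn":[0,0,0],"fingers":0},
    {"dp":[0.61,-0.73,0],"turn":[0,0,0],"fingers":0},
    {"dp":[0.61,-0.73,0],"turn":[0,0,0],"fingers":0},
    {"dp":[0.61,-0.73,0],"turn":[0,0,0],"fingers":0},
    {"dp":[0.61,-0.73,0],"turn":[0,0,0],"fingers":0},
  ],
)

```text
clock: 0.52
eef_pos: [262.3, -417.2, 230.9]
tcp_rot: [-3.141, 0.0, 0.309]
contact_force: [1.6, -0.5, 0.4]
opening: 1.001
grasp_force: 0.0
```

play_rows(
  rows=[
    {"dp":[0.61,-0.73,0],"turn":[0,0,0],"fingers":0},
    {"dp":[0.61,-0.73,0],"turn":[0,0,0],"fingers":0},
    {"dp":[0.61,-0.73,0],"turn":[0,0,0],"fingers":0},
    {"dp":[0.61,-0.73,0],"turn":[0,0,0],"fingers":0},
    {"dp":[0.61,-0.73,0],"turn":[0,0,0],"fingers":0},
  ],
)

```text
clock: 0.93
eef_pos: [333.9, -241.0, 231.2]
tcp_rot: [-3.142, -0.0, 0.309]
contact_force: [1.1, -0.8, -0.1]
opening: 1.0
grasp_force: 0.0
```

play_rows(
  rows=[
    {"dp":[0.61,-0.73,0],"turn":[0,0,0],"fingers":0},
    {"dp":[0.61,-0.73,0],"turn":[0,0,0],"fingers":0},
    {"dp":[0.61,-0.73,0],"turn":[0,0,0],"fingers":0},
    {"dp":[0.61,-0.73,0],"turn":[0,0,0],"fingers":0},
    {"dp":[0.61,-0.73,0],"turn":[0,0,0],"fingers":0},
  ],
)

```text
clock: 1.35
eef_pos: [405.7, -64.6, 231.3]
tcp_rot: [3.141, -0.0, 0.31]
contact_force: [0.6, -0.1, 0.5]
opening: 0.998
grasp_force: 0.0
```

play_rows(
  rows=[
    {"dp":[0.61,-0.73,0],"turn":[0,0,0],"fingers":0},
    {"dp":[0.61,-0.73,0],"turn":[0,0,0],"fingers":0},
    {"dp":[0.61,-0.73,0],"turn":[0,0,0],"fingers":0},
    {"dp":[0.61,-0.73,0],"turn":[0,0,0],"fingers":0},
    {"dp":[0,0,0],"turn":[0,0,-1],"fingers":0},
  ],
)

```text
clock: 1.77
eef_pos: [465.2, 79.7, 231.4]
tcp_rot: [-3.14, -0.003, 0.413]
contact_force: [-0.6, -0.9, -0.1]
opening: 0.998
grasp_force: 0.0
```

play_rows(
  rows=[
    {"dp":[0,0,0],"turn":[0,0,-1],"fingers":0},
    {"dp":[0,0,0],"turn":[0,0,-1],"fingers":0},
    {"dp":[0,0,0],"turn":[0,0,-1],"fingers":0},
    {"dp":[0,0,0],"turn":[0,0,-1],"fingers":0},
    {"dp":[0,0,0],"turn":[0,0,-1],"fingers":0},
  ],
)

```text
clock: 2.18
eef_pos: [462.7, 74.5, 231.0]
tcp_rot: [-3.141, 0.0, 0.944]
contact_force: [0.3, -0.2, 0.1]
opening: 1.003
grasp_force: 0.0
```

play_rows(
  rows=[
    {"dp":[0,0,0],"turn":[0,0,-1],"fingers":0},
    {"dp":[0,0,0],"turn":[0,0,-1],"fingers":0},
    {"dp":[0,0,0],"turn":[0,0,-1],"fingers":0},
    {"dp":[0,0,0],"turn":[0,0,-1],"fingers":0},
    {"dp":[0,0,0],"turn":[0,0,-1],"fingers":0},
  ],
)

```text
clock: 2.6
eef_pos: [462.7, 74.4, 231.0]
tcp_rot: [-3.141, 0.0, 1.467]
contact_force: [-0.1, -0.3, -0.5]
opening: 1.002
grasp_force: 0.0
```

play_rows(
  rows=[
    {"dp":[0,0,0],"turn":[0,0,-1],"fingers":0},
    {"dp":[0,0,0],"turn":[0,0,-1],"fingers":0},
    {"dp":[0,0,0],"turn":[0,0,-1],"fingers":0},
    {"dp":[0,0,0],"turn":[0,0,-1],"fingers":0},
    {"dp":[0,0,0],"turn":[0,0,-0.4],"fingers":0},
  ],
)

```text
clock: 3.02
eef_pos: [462.7, 74.5, 231.0]
tcp_rot: [-3.141, -0.0, 1.929]
contact_force: [0.5, -0.0, -0.8]
opening: 0.994
grasp_force: 0.0
```

play_rows(
  rows=[
    {"dp":[0.6,0.57,0],"turn":[0,0,0],"fingers":0},
    {"dp":[0.6,0.57,0],"turn":[0,0,0],"fingers":0},
    {"dp":[0.6,0.57,0],"turn":[0,0,0],"fingers":0},
    {"dp":[0,0,0.9],"turn":[0,0,0],"fingers":0},
    {"dp":[0,0,0.9],"turn":[0,0,0],"fingers":0},
  ],
)

```text
clock: 3.43
eef_pos: [504.5, 167.8, 159.9]
tcp_rot: [3.136, 0.0, 1.925]
contact_force: [-0.6, 0.4, -0.5]
opening: 1.0
grasp_force: 0.0
```

```bash
python3 - <<'E'
from rig import r
import cv2
r.grab_frame("top");s=r.sense();print(s["eef_pos"],s["tcp_rot"])
a=r.grab_frame("scene")["pixels"][:,:,::-1]; cv2.imwrite("pics/scene1.png",a)
cv2.imwrite("pics/s2.png",cv2.resize(a[120:260,320:500],None,fx=4,fy=4,interpolation=cv2.INTER_CUBIC))
E
```

```text
[499.15266292 165.45090769 152.11897691] [-3.13448465e+00 -2.65057381e-04  1.92398098e+00]
```

View pics/s2.png

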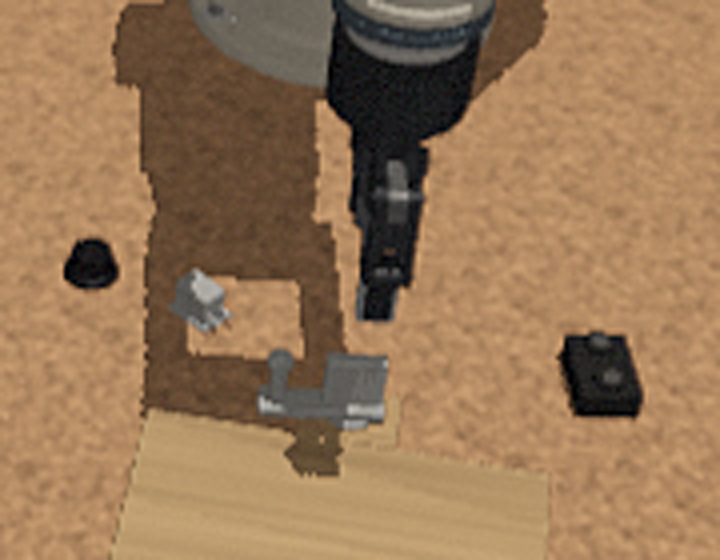

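The fingers hang edge-on above the fin, with the near tip at crop (376,318). The fin centre is at (357,386) and the ball at (280,360). I'll check these against projections.

```bash
python3 - <<'E'
from h import *
g=lambda p:np.round([(proj("scene",p)[0]-320+.4)*4,(proj("scene",p)[1]-120+.4)*4],0)
y=1.924;ty=np.array([np.sin(y),-np.cos(y)]);T=np.array([499.2,165.5])
for k in(-42,42,57,-57):print(k,g([*(T+k*ty),165]))
print("fin meas",at("scene",320+357/4-.4,120+386/4-.4,78),"stud",at("scene",320+280/4-.4,120+360/4-.4,89))
for p in((501,166),):
  print(g([*p,77]),g([*(np.array(p)+45*np.array([np.cos(-1.2),np.sin(-1.2)])),89]))
E
```

```text
-42 [365. 218.]
42 [371. 314.]
57 [372. 332.]
-57 [364. 202.]
fin meas [506.34963508 171.91627224] stud [516.10141818 126.18560231]
[350. 379.] [276. 360.]
```

play_rows(
  rows=[
    {"dp":[0.04,0.11,0],"turn":[0,0,0.5],"fingers":0},
    {"dp":[0,0,0.5],"turn":[0,0,0],"fingers":0},
    {"dp":[0,0,0.5],"turn":[0,0,0],"fingers":0},
    {"dp":[0,0,0],"turn":[0,0,0],"fingers":0},
    {"dp":[0,0,0],"turn":[0,0,0],"fingers":0},
  ],
)

```text
clock: 3.95
eef_pos: [505.7, 168.3, 120.1]
tcp_rot: [-3.14, 0.0, 1.87]
contact_force: [0.2, 0.1, 0.4]
opening: 1.003
grasp_force: 0.0
```

play_rows(
  rows=[
    {"dp":[0,-0.07,0.45],"turn":[0,0,0],"fingers":0},
    {"dp":[0,0,0.45],"turn":[0,0,0],"fingers":0},
    {"dp":[0,0,0.45],"turn":[0,0,0],"fingers":0},
    {"dp":[0,0,0],"turn":[0,0,0],"fingers":0},
    {"dp":[0,0,0],"turn":[0,0,0],"fingers":0.3},
  ],
  force=25,
)

```text
clock: 4.37
eef_pos: [503.6, 167.8, 66.4]
tcp_rot: [-3.142, -0.0, 1.87]
contact_force: [-0.7, 1.1, -0.0]
opening: 0.884
grasp_force: 0.0
```

play_rows(
  rows=[
    {"dp":[0,0,0],"turn":[0,0,0],"fingers":0.6},
    {"dp":[0,0,0],"turn":[0,0,0],"fingers":0.8},
    {"dp":[0,0,0],"turn":[0,0,0],"fingers":1},
    {"dp":[0,0,0],"turn":[0,0,0],"fingers":1},
    {"dp":[0,0,0],"turn":[0,0,0],"fingers":1},
  ],
)

```text
clock: 4.78
eef_pos: [502.9, 167.8, 65.8]
tcp_rot: [-3.141, -0.0, 1.87]
contact_force: [-20.2, -0.8, 16.0]
opening: 0.143
grasp_force: 11.6
```

play_rows(
  rows=[
    {"dp":[0,0,0],"turn":[0,0,0],"fingers":1},
    {"dp":[0,0,0],"turn":[0,0,0],"fingers":1},
    {"dp":[0,0,0],"turn":[0,0,0],"fingers":1},
  ],
)

```text
clock: 5.03
eef_pos: [501.4, 167.4, 65.7]
tcp_rot: [-3.138, -0.0, 1.87]
contact_force: [-8.7, -0.8, 13.2]
opening: 0.109
grasp_force: 29.0
```

play_rows(
  rows=[
    {"dp":[0,-0.05,-0.03],"turn":[0,0,0],"fingers":1},
    {"dp":[0,0,0],"turn":[0,0,-0.6],"fingers":1},
    {"dp":[0,0,0],"turn":[0,0,-0.6],"fingers":1},
    {"dp":[0,0,0],"turn":[0,0,0],"fingers":1},
  ],
)

```text
clock: 5.37
eef_pos: [501.3, 167.3, 65.9]
tcp_rot: [-3.142, -0.0, 1.999]
contact_force: [3.1, 2.3, -12.1]
opening: 0.109
grasp_force: 27.1
```

play_rows(
  rows=[
    {"dp":[0,0,0],"turn":[0,0,-0.8],"fingers":1},
    {"dp":[0,0,0],"turn":[0,0,-0.8],"fingers":1},
    {"dp":[0,0,0],"turn":[0,0,-0.8],"fingers":1},
    {"dp":[0,0,0],"turn":[0,0,-0.8],"fingers":1},
    {"dp":[0,0,0],"turn":[0,0,-0.8],"fingers":1},
  ],
)

```text
clock: 5.78
eef_pos: [501.3, 167.4, 65.9]
tcp_rot: [3.141, -0.0, 2.416]
contact_force: [3.4, 2.7, -11.7]
opening: 0.112
grasp_force: 27.0
```

play_rows(
  rows=[
    {"dp":[0,0,0],"turn":[0,0,-0.8],"fingers":1},
    {"dp":[0,0,0],"turn":[0,0,-0.8],"fingers":1},
    {"dp":[0,0,0],"turn":[0,0,-0.8],"fingers":1},
    {"dp":[0,0,0],"turn":[0,0,-0.8],"fingers":1},
    {"dp":[0,0,0],"turn":[0,0,-0.8],"fingers":1},
  ],
)

```text
clock: 6.2
eef_pos: [501.4, 167.5, 65.9]
tcp_rot: [3.141, 0.0, 2.835]
contact_force: [3.5, 3.6, -13.0]
opening: 0.114
grasp_force: 26.9
```

play_rows(
  rows=[
    {"dp":[0,0,0],"turn":[0,0,-0.8],"fingers":1},
    {"dp":[0,0,0],"turn":[0,0,-0.8],"fingers":1},
    {"dp":[0,0,0],"turn":[0,0,-0.8],"fingers":1},
    {"dp":[0,0,0],"turn":[0,0,-0.8],"fingers":1},
    {"dp":[0,0,0],"turn":[0,0,-0.4],"fingers":1},
  ],
)

```text
clock: 6.62
eef_pos: [501.5, 167.6, 65.9]
tcp_rot: [3.141, 0.0, -3.07]
contact_force: [4.1, 4.1, -12.4]
opening: 0.112
grasp_force: 26.9
```

```bash
python3 - <<'E'
from rig import r
s=r.sense();print(s["eef_pos"],s["tcp_rot"],s["wrist_torque"],s["contact_force"])
E
```

```text
[501.47962126 167.58273437  65.93012837] [ 3.14110590e+00  3.07525802e-04 -3.07046107e+00] [ 0.57062662 -0.58421643 -0.0319575 ] [  4.12621215   4.0726006  -12.39398574]
```

play_rows(
  rows=[
    {"dp":[0,0,0],"turn":[0,0,-0.5],"fingers":1},
    {"dp":[0,0,0],"turn":[0,0,-0.5],"fingers":1},
    {"dp":[0,0,0],"turn":[0,0,-0.3],"fingers":1},
    {"dp":[0,0,0],"turn":[0,0,0],"fingers":1},
  ],
)

```text
clock: 6.95
eef_pos: [501.5, 167.6, 65.9]
tcp_rot: [3.141, 0.0, -2.937]
contact_force: [3.2, 4.4, -13.1]
opening: 0.11
grasp_force: 26.9
```

```bash
python3 - <<'E'
from rig import r
s=r.sense();print(s["eef_pos"],s["tcp_rot"],s["wrist_torque"],s["contact_force"])
E
```

```text
[501.4733646  167.59444356  65.92708835] [ 3.14110517e+00  3.63731733e-04 -2.93691490e+00] [ 0.65063107 -0.52795147 -0.00275828] [  3.15197247   4.35529799 -13.11587482]
```

play_rows(
  rows=[
    {"dp":[0,0,0],"turn":[0,0,-0.3],"fingers":1},
    {"dp":[0,0,0],"turn":[0,0,0],"fingers":1},
  ],
)

```text
clock: 7.12
eef_pos: [501.5, 167.6, 66.0]
tcp_rot: [3.141, 0.0, -2.907]
contact_force: [3.4, 3.9, -15.0]
opening: 0.111
grasp_force: 32.2
```

```bash
python3 - <<'E'
from rig import r
s=r.sense();print(s["eef_pos"],s["tcp_rot"],s["wrist_torque"],s["contact_force"])
E
```

```text
[501.45613003 167.62904132  65.98408706] [ 3.14088003e+00  3.61183573e-04 -2.90691851e+00] [ 0.60385437 -0.6200773  -0.64165566] [  3.40941152   3.9103784  -15.04025456]
```

Torque rises at yaw ≈3.36 rad, so the stop is reached and agrees with the measured well yaw. I'll release and lift.

play_rows(
  rows=[
    {"dp":[0,0,0],"turn":[0,0,0.25],"fingers":0.6},
    {"dp":[0,0,0],"turn":[0,0,0],"fingers":0.3},
    {"dp":[0,0,0],"turn":[0,0,0],"fingers":0},
    {"dp":[0,0,0],"turn":[0,0,0],"fingers":0},
    {"dp":[0,0,0],"turn":[0,0,0],"fingers":0},
  ],
)

```text
clock: 7.53
eef_pos: [501.4, 167.2, 66.7]
tcp_rot: [-3.142, 0.0, -2.931]
contact_force: [-0.3, 0.4, -0.5]
opening: 0.813
grasp_force: 0.0
```

play_rows(
  rows=[
    {"dp":[0,0,-0.5],"turn":[0,0,0],"fingers":0},
    {"dp":[0,0,-0.8],"turn":[0,0,0],"fingers":0},
    {"dp":[0,0,-0.9],"turn":[0,0,0],"fingers":0},
    {"dp":[0,0,-0.9],"turn":[0,0,0],"fingers":0},
    {"dp":[0,0,-0.5],"turn":[0,0,0],"fingers":0},
  ],
)

```text
clock: 7.95
eef_pos: [502.6, 167.6, 214.5]
tcp_rot: [3.141, 0.004, -2.931]
contact_force: [0.7, 0.6, -0.1]
opening: 0.997
grasp_force: 0.0
```

play_rows(
  rows=[
    {"dp":[0.13,-0.94,0],"turn":[0,0,0],"fingers":0},
    {"dp":[0.13,-0.94,0],"turn":[0,0,0],"fingers":0},
    {"dp":[0.13,-0.94,0],"turn":[0,0,0],"fingers":0},
    {"dp":[0.13,-0.94,0],"turn":[0,0,0],"fingers":0},
    {"dp":[0.13,-0.94,0],"turn":[0,0,0],"fingers":0},
  ],
)

```text
clock: 8.37
eef_pos: [514.9, -23.7, 210.9]
tcp_rot: [-3.141, 0.001, -2.931]
contact_force: [0.3, -0.1, -0.9]
opening: 1.002
grasp_force: 0.0
```

play_rows(
  rows=[
    {"dp":[0.13,-0.94,0],"turn":[0,0,0],"fingers":0},
    {"dp":[0.13,-0.94,0],"turn":[0,0,0],"fingers":0},
    {"dp":[0.13,-0.94,0],"turn":[0,0,0],"fingers":0},
    {"dp":[0.13,-0.94,0],"turn":[0,0,0],"fingers":0},
    {"dp":[0.13,-0.94,0],"turn":[0,0,0],"fingers":0},
  ],
)

```text
clock: 8.78
eef_pos: [528.6, -213.3, 210.7]
tcp_rot: [-3.141, 0.0, -2.931]
contact_force: [0.4, -0.1, -0.9]
opening: 1.003
grasp_force: 0.0
```

play_rows(
  rows=[
    {"dp":[0,0,0],"turn":[0,0,1],"fingers":0},
    {"dp":[0,0,0],"turn":[0,0,1],"fingers":0},
    {"dp":[0,0,0],"turn":[0,0,1],"fingers":0},
    {"dp":[0,0,0],"turn":[0,0,1],"fingers":0},
    {"dp":[0,0,0],"turn":[0,0,1],"fingers":0},
  ],
)

```text
clock: 9.2
eef_pos: [528.8, -211.6, 210.5]
tcp_rot: [-3.142, -0.0, 2.823]
contact_force: [0.6, 0.5, 0.2]
opening: 0.998
grasp_force: 0.0
```

play_rows(
  rows=[
    {"dp":[0,0,0],"turn":[0,0,1],"fingers":0},
    {"dp":[0,0,0],"turn":[0,0,1],"fingers":0},
    {"dp":[0,0,0],"turn":[0,0,1],"fingers":0},
    {"dp":[0,0,0],"turn":[0,0,1],"fingers":0},
    {"dp":[0,0,0],"turn":[0,0,1],"fingers":0},
  ],
)

```text
clock: 9.62
eef_pos: [528.8, -211.4, 210.6]
tcp_rot: [-3.142, -0.0, 2.299]
contact_force: [-0.7, 0.2, 0.6]
opening: 0.998
grasp_force: 0.0
```

play_rows(
  rows=[
    {"dp":[0,0,0],"turn":[0,0,1],"fingers":0},
    {"dp":[0,0,0],"turn":[0,0,1],"fingers":0},
    {"dp":[0,0,0],"turn":[0,0,1],"fingers":0},
    {"dp":[0,0,0],"turn":[0,0,1],"fingers":0},
    {"dp":[0,0,0],"turn":[0,0,1],"fingers":0},
  ],
)

```text
clock: 10.03
eef_pos: [528.8, -211.3, 210.6]
tcp_rot: [-3.142, 0.0, 1.776]
contact_force: [0.6, -0.1, -0.1]
opening: 1.002
grasp_force: 0.0
```

play_rows(
  rows=[
    {"dp":[0,0,0],"turn":[0,0,1],"fingers":0},
    {"dp":[0,0,0],"turn":[0,0,1],"fingers":0},
    {"dp":[0,0,0],"turn":[0,0,1],"fingers":0},
    {"dp":[0,0,0],"turn":[0,0,0.8],"fingers":0},
    {"dp":[0,0,0],"turn":[0,0,0],"fingers":0},
  ],
)

```text
clock: 10.45
eef_pos: [528.9, -211.3, 210.6]
tcp_rot: [-3.142, 0.0, 1.379]
contact_force: [-0.5, 0.1, 0.4]
opening: 1.001
grasp_force: 0.0
```

```bash
python3 - <<'E'
from rig import r
import cv2
t=r.grab_frame("top")["pixels"][:,:,::-1];s=r.sense();print(s["eef_pos"],s["tcp_rot"])
a=r.grab_frame("scene")["pixels"][:,:,::-1]; cv2.imwrite("pics/scene2.png",a);cv2.imwrite("pics/top2.png",t)
f=lambda x:cv2.resize(x,(400,400),interpolation=cv2.INTER_CUBIC)
cv2.imwrite("pics/s3.png",np.hstack([f(a[100:220,205:325]),f(a[170:270,360:460])]) if 0 else cv2.hconcat([f(a[100:220,205:325]),f(a[170:270,360:460])]))
E
```

```text
[ 528.86659031 -211.34806092  210.56442711] [-3.14155566e+00  2.85406354e-05  1.38463991e+00]
```

View pics/s3.png

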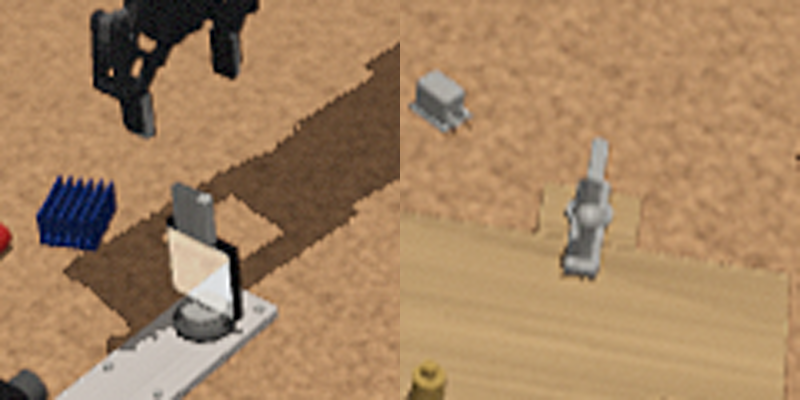

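The right pane shows the bar across the lid edge with the stud at crop (593,214). The left pane shows the open fingers straddling the tab. I'll descend and grip.

play_rows(
  rows=[
    {"dp":[0,0,0.7],"turn":[0,0,0],"fingers":0},
    {"dp":[0,0,0.7],"turn":[0,0,0],"fingers":0},
    {"dp":[0,0,0.6],"turn":[0,0,0],"fingers":0},
    {"dp":[0,0,0.45],"turn":[0,0,0],"fingers":0},
    {"dp":[0,0,0],"turn":[0,0,0],"fingers":0.3},
  ],
)

```text
clock: 10.97
eef_pos: [526.6, -210.4, 109.0]
tcp_rot: [-3.136, -0.001, 1.386]
contact_force: [-0.2, 0.8, 0.1]
opening: 0.884
grasp_force: 0.0
```

play_rows(
  rows=[
    {"dp":[0,0,0],"turn":[0,0,0],"fingers":0.6},
    {"dp":[0,0,0],"turn":[0,0,0],"fingers":0.8},
    {"dp":[0,0,0],"turn":[0,0,0],"fingers":1},
    {"dp":[0,0,0],"turn":[0,0,0],"fingers":1},
    {"dp":[0,0,0],"turn":[0,0,0],"fingers":1},
  ],
)

```text
clock: 11.38
eef_pos: [529.6, -211.6, 113.6]
tcp_rot: [3.14, 0.0, 1.383]
contact_force: [-0.9, -0.1, 1.0]
opening: 0.145
grasp_force: 0.0
```

play_rows(
  rows=[
    {"dp":[0,0,0],"turn":[0,0,0],"fingers":1},
    {"dp":[0,0,0],"turn":[0,0,0],"fingers":1},
    {"dp":[0,0,0],"turn":[0,0,0],"fingers":1},
  ],
)

```text
clock: 11.63
eef_pos: [529.6, -211.6, 113.5]
tcp_rot: [3.14, 0.0, 1.383]
contact_force: [-1.6, 0.2, 7.1]
opening: 0.113
grasp_force: 28.3
```

```bash
python3 - <<'E'
from rig import r
s=r.sense();print(s["eef_pos"],s["tcp_rot"],s["wrist_torque"],s["contact_force"])
E
```

```text
[ 529.5819567  -211.5766557   113.53671998] [3.14004353e+00 3.10439945e-04 1.38332669e+00] [0.05548218 0.19845648 0.05840476] [-1.58010627  0.24321894  7.09968036]
```

play_rows(
  rows=[
    {"dp":[0,0,0],"turn":[0,0,-0.4],"fingers":1},
    {"dp":[0,0,0],"turn":[0,0,-0.8],"fingers":1},
    {"dp":[0,0,0],"turn":[0,0,-0.8],"fingers":1},
    {"dp":[0,0,0],"turn":[0,0,-0.8],"fingers":1},
    {"dp":[0,0,0],"turn":[0,0,-0.8],"fingers":1},
  ],
  force=40,
)

```text
clock: 12.05
eef_pos: [528.9, -211.5, 113.5]
tcp_rot: [-3.142, 0.0, 1.764]
contact_force: [-5.1, 0.1, 10.5]
opening: 0.106
grasp_force: 42.2
```

play_rows(
  rows=[
    {"dp":[0,0,0],"turn":[0,0,-0.8],"fingers":1},
    {"dp":[0,0,0],"turn":[0,0,-0.8],"fingers":1},
    {"dp":[0,0,0],"turn":[0,0,-0.8],"fingers":1},
    {"dp":[0,0,0],"turn":[0,0,-0.8],"fingers":1},
    {"dp":[0,0,0],"turn":[0,0,-0.8],"fingers":1},
  ],
)

```text
clock: 12.47
eef_pos: [528.1, -211.8, 113.6]
tcp_rot: [-3.14, -0.0, 2.183]
contact_force: [-8.8, -4.0, 11.7]
opening: 0.113
grasp_force: 42.5
```

play_rows(
  rows=[
    {"dp":[0,0,0],"turn":[0,0,-0.6],"fingers":1},
    {"dp":[0,0,0],"turn":[0,0,0],"fingers":1},
    {"dp":[0,0,0],"turn":[0,0,0],"fingers":1},
    {"dp":[0,0,0],"turn":[0,0,0],"fingers":1},
  ],
)

```text
clock: 12.8
eef_pos: [528.0, -211.9, 113.5]
tcp_rot: [-3.14, -0.0, 2.242]
contact_force: [-7.8, -2.7, 12.3]
opening: 0.112
grasp_force: 42.5
```

```bash
python3 - <<'E'
from rig import r
import cv2
s=r.sense();print(s["eef_pos"],s["tcp_rot"],s["wrist_torque"],s["contact_force"])
t=r.grab_frame("top")["pixels"][:,:,::-1]
a=r.grab_frame("scene")["pixels"][:,:,::-1]; cv2.imwrite("pics/scene3.png",a);cv2.imwrite("pics/top3.png",t)
f=lambda x:cv2.resize(x,(400,400),interpolation=cv2.INTER_CUBIC)
cv2.imwrite("pics/s4.png",cv2.hconcat([f(a[130:230,215:315]),f(a[170:270,360:460])]))
E
```

```text
[ 528.01035609 -211.90873417  113.54428652] [-3.14003039e+00 -3.25193190e-04  2.24202300e+00] [-0.31217606  1.14305401 -0.1438164 ] [-7.84422952 -2.72182806 12.30735546]
```

View pics/s4.png

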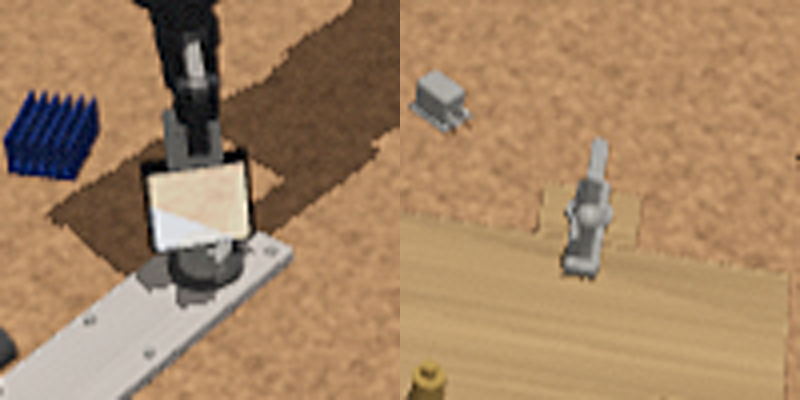

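The scene shows the mirror turned in the grip, with its frame at about (197,205), and the bar still across the lid edge. The grip is steady at 42 N. Mirror normal 0.671 rad gives a line of sight of 1.532 rad, against 1.529 rad to the stud, about 1 mm off. I'll hand it in.

```bash
python3 -c "
from rig import r
print(r.sign_off())"
```

```text
the job is handed in; nothing more can be done
None
```

I turned the turnbutton to its stop across the shut lid and handed the job in with the gripper holding the mirror still, its line of sight about 1 mm from the stud by my measurements; the sign-off returned no verdict.

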